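# Seat a spare drive in the bench dock by feel and switch the dock on

### The arm

A 7-joint arm with a two-finger parallel gripper is mounted at the origin on the work surface. World frame = base frame: x ahead of the robot, y to its left, z up, the work surface at z = 0. Lengths are in m, angles in rad, forces in N, time in s.
With the tool pointing down it reaches from about 0.425 to 0.825 m from the base axis. Payload 3.6 kg.
Tool frame: the origin (TCP) lies where the fingers leave the gripper's body, on its centre line; the fingertips stand 73 mm ahead of it and the grasp point (between the pads) lies 54 mm ahead of it; z points along the fingers, y is the line along which they close (so a half turn about z gives the same grasp; the last joint's range is limited). The gripper opens to 85 mm and grips with 20 to 120 N. Pads are 22 mm wide; open, the fingers measure 114 mm over their backs; the gripper's body (76 mm by 85 mm) begins 54 mm behind the grasp point. The pads swing forward as they close: fully open they stand 13 mm farther back than shut.
Start: joints at [1.254, 0.615, -0.013, 1.423, 0.008, 1.103, -0.04], TCP at [0.186, -0.623, 0.304] pointing down, gripper open.
Joint ranges: [-3.12, 3.12], [-0.3, 2.06], [-1.34, 1.32], [0.26, 2.42], [-1.36, 4.5], [0.01, 1.98], [-2.84, 2.84]. Speed limits (rad/s): [2.79, 2.79, 3.14, 3.14, 3.14, 3.14, 3.14].

### API

Orientations are given as a unit quaternion [x, y, z, w].
In Python, from station import arm, snapshot, camera_info, ticket gives the robot as it stands. Calls block until the motion is done:
- arm.movep(position, orientation): joint-space move of the TCP to a pose.
- arm.line_to(position, velocity=0.15, ori=None): straight line of the TCP; ori=None keeps the orientation; velocity is the mean speed in m/s.
- arm.move_j(angles): joint-space move.
- arm.move_gripper(opening, effort=None): opening from 0.0 (shut) to 1.0 (fully open); effort is the grip in N (None keeps the last); returns when the fingers have stopped.
- arm.pause(seconds).
- arm.ik(position, orientation): joint angles nearest the present ones, or None.
- snapshot(name): name is "scene" or "top"; returns the picture (384x512x3 uint8, blue, green, red); there is no depth.
- camera_info(name): a dict with "fx", "fy", "cx", "cy" (pixels), "R" (3x3) and "t" (3): a world point X has camera coordinates R X + t. Camera axes: x right, y down, z forward; pixel columns grow to the right and rows downward; lengths in m; the calibration is good to about 2 mm. A picture is of the moment at which its call begins. camera_info takes no time and is no camera call.
A pose or a line that the arm cannot do raises arm.MotionError and nothing moves.
- ticket.finish_job(): hands the job in; it is judged then, once.
Readings, each from a call of its own:
- arm.read_time(): time.
- arm.read_joint_positions(): joint angles.
- arm.read_dq(): joint speeds.
- arm.read_effort(): joint torques, N m.
- arm.read_tool_pos(): TCP position.
- arm.read_eef_rot(): TCP orientation.
- arm.read_ft_force(): force on the tool from outside, world axes, zero at the start.
- arm.read_wrist_torque(): the same for the moment, N m.
- arm.read_opening(): opening from 0.0 (shut) to 1.0 (fully open).
- arm.read_finger_force(): force on a finger pad.
Only numpy, scipy, OpenCV 4.12 (cv2) and the standard library are available. Lean on these libraries where they do the work, as an engineer would, in place of code of your own. Each camera call takes 0.05 s, during which the arm holds its last target. There are 200 camera calls.

### The job

Take the thick drive out of the drive stand, stand it in the slot of the docking station with its label towards the dock's front, and work it gently along the slot by feel until it drops fully home over the connector, which may be clamped anywhere along it; never force it down, or the connector breaks. Let go of it, then press the dock's power button right down and release it, leaving everything else on the bench alone.

Things in the scene. Friction and masses are not known exactly. Their poses are not given: they have to be found in the camera images.
- drive: The thickest of the three drives in the stand: 15 mm thick (x), 70 mm wide (y), 100 mm high (z up), about 0.2 kg, aluminium, standing on its connector end. Origin: centre of underside. Paper label on the -x face, circuit board on +x. Recess in the underside, 8 mm deep, 11 mm wide in x: power pocket y = -7.75 to 14.75 mm, rib to 18.25, data pocket to 30.75. Lifts straight out.
- rack: Drive stand: fixed grey plastic rack, 186 (x) x 86 (y) mm, origin under its middle. Three bays at x = -60, 0, 60 mm, 19 x 74 mm inside, floor 6 mm and rim 36 mm above the table. Which bay holds which drive varies; all labels face about -x.
- dock: Black drive dock, fixed, 105 (x) x 134 (y) x 62 mm high, origin on its underside below the point 12 mm in front of the slot's middle, z up, front (low deck with the button) to -x. A drive goes in upright, its axes along the dock's. Slot floor at z = 22 mm: underside of a drive fully home at 22, of one resting on top of the connector at 29 mm. Turned half round it does not go down.
- slot_mouth (a point): Middle of the slot's opening, in the dock's frame x = 12, y = 0, z = 62 mm. The slot is a loose pocket, 20 mm in x by 104 mm in y and 40 mm deep. The connector in it breaks when the drive is pressed on it with more than 30 N: come down slowly.
- slot_floor (a point): Middle of the slot floor (x = 12, y = 0, z = 22 mm of the dock). The connector stands on it, 7 mm high, 5.5 mm thick, square-edged: power block y = -7 to 14 mm, data block 19 to 30 mm, plus an offset of up to 14 mm either way: its carriage is clamped anywhere along y, not measured, and does not give. It enters the drive's pockets with 0.75 mm to spare each way along y.
- power (a joint): Travel of the dock's power button: 0 out, 0.004 m right down; springs back. It takes about 1.5 N to start and 4 N to hold right down.
- power_top (a point): Centre of the top of the power button, a round grey 20 mm cap on the dock's front deck (57 mm in front of the slot's middle, 59 mm above the table); pushed downwards, 4 mm.
- laptop_drive: Bystander: another drive in the stand, 9.5 x 70 x 100 mm, aluminium with a label, loose. Origin at the centre of its underside.
- ssd: Bystander: thinnest drive in the stand, 7 x 70 x 100 mm, dark grey, loose. Origin at the centre of its underside.
- hdd35: Bystander: large 3.5-inch hard drive lying flat, 147 x 102 x 26 mm. Origin at the centre of its underside.
- mouse: Bystander: black computer mouse, 100 x 58 x 33 mm. Origin at the centre of its underside.
- screwdriver: Bystander: 160 mm screwdriver lying on the bench. Origin under its middle.
- screw_dish: Bystander: steel screw dish, 84 mm across, 22 mm high. Origin at the centre of its underside.
- snack_tube: Bystander: green snack can, 75 mm across, 150 mm high. Origin at the centre of its underside.
Not all that is in view belongs to the job. What is shaped like the drive but blue is not meant.

How it is judged:
By the outcome, as a careful person would: the job done as asked, in the order asked, and still so for the second after the job is handed in, with the robot touching nothing.
It also fails if it takes over 69 s, if anything falls off the work surface, if the arm or the gripper's body presses on something with over 40 N, if the wrist force passes 120 N, or if a joint passes its speed limit or range.

## Working session

There is one attempt and no reset: what is moved stays moved. The work goes in short steps, each a Python script; the robot and the scene stay as the last script left them, time stands still between calls to the robot, and variables do not carry over. Pictures are saved under pics/ and viewed, at most 10 in all, crops included, and the job is handed in when it is done.

```bash
ls; mkdir -p pics
python3 - <<'E'
from station import arm, snapshot, camera_info
import cv2
for n in("scene","top"):
    im=snapshot(n); cv2.imwrite(f"pics/{n}.png",im); cv2.imwrite(f"pics/{n}_v.png",cv2.resize(im,(800,600),interpolation=cv2.INTER_CUBIC))
    c=camera_info(n); print(n,c)
print(arm.read_eef_rot(),arm.read_ft_force(),arm.read_time())
E
```

```text
pics
scene {'fx': 485.73786567166104, 'fy': 485.73786567166104, 'cx': 261.2222022648586, 'cy': 199.4949271493758, 'R': array([[ 0.43452164,  0.90058547, -0.01169412],
       [ 0.72208916, -0.35610087, -0.59310995],
       [-0.53831049,  0.24927491, -0.80503654]]), 't': array([-0.25786589, -0.31831054,  1.67164028])}
top {'fx': 367.2991752880072, 'fy': 367.2991752880072, 'cx': 257.38123623093844, 'cy': 189.1541602998448, 'R': array([[-0.01399901, -0.99979826,  0.01440345],
       [-0.99239678,  0.01213088, -0.12248046],
       [ 0.12228103, -0.01600854, -0.9923664 ]]), 't': array([0.01974121, 0.51729401, 1.12455912])}
[ 9.89444211e-01  1.44909633e-01 -1.58380549e-04 -1.15152626e-03] [ 0.99801936  0.15391099 -0.0111397 ] 0.1
```

View pics/scene_v.png

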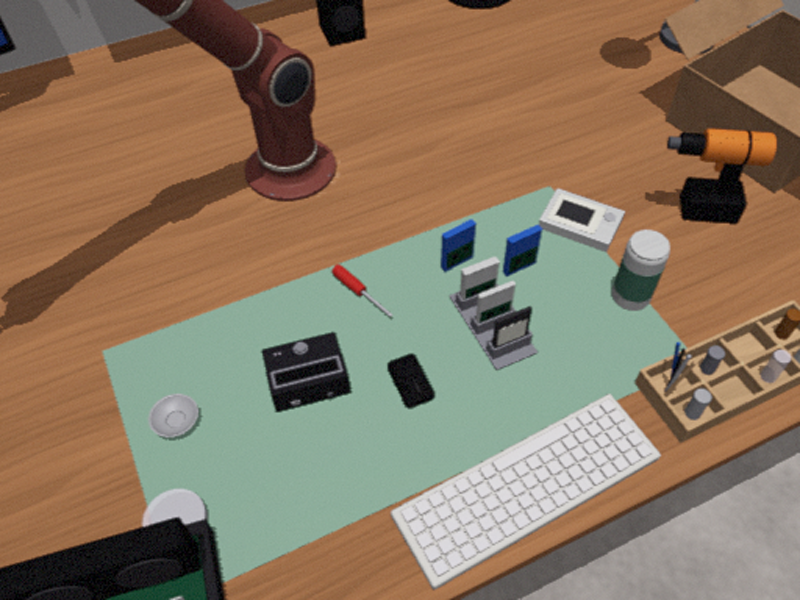

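View pics/top_v.png

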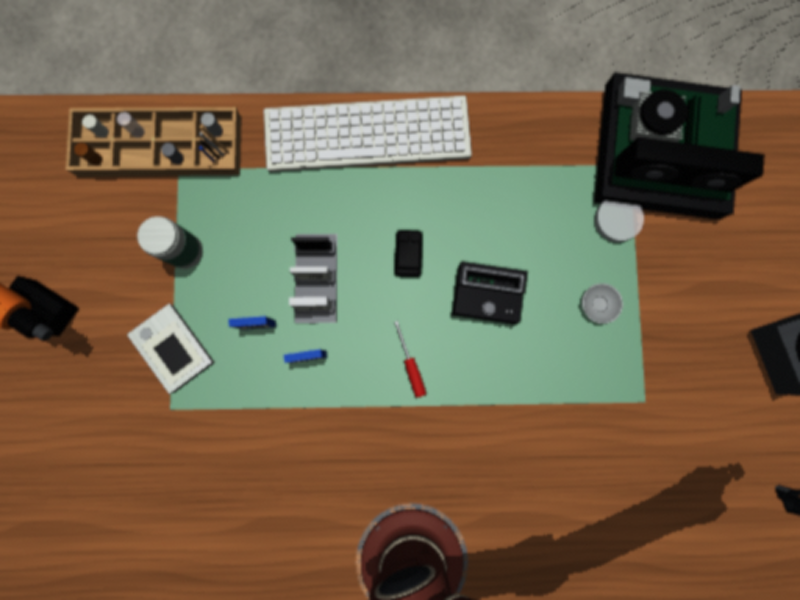

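Scene view: the rack is at about (495,325), with silver drives at (478,280) and (495,305), and a dark one at (512,330). The dock is at (305,370) with its button at (300,347), and the blue decoys are at (458,245) and (522,250). 
Top view: the drives are at (310,302), (310,270) and (313,243), the dock slot at (493,279) and the button at (488,308). Candidates for the thick drive are the two silver ones. The dark one is the SSD, and the blue ones at (252,323) and (305,356) are excluded. I'll check this in a close crop.

Run:
```python
import cv2,numpy as np
t=cv2.imread("pics/top.png");s=cv2.imread("pics/scene.png")
f=lambda im,x,y,w,h,W,H:cv2.resize(im[y:y+h,x:x+w],(W,H),interpolation=cv2.INTER_CUBIC)
a=f(t,180,142,50,75,400,600); b=f(s,280,155,80,90,400,450); b=cv2.copyMakeBorder(b,0,150,0,0,0)
cv2.imwrite("pics/c1.png",np.hstack([a,b]))
a=f(t,280,160,64,56,400,350); b=f(s,160,205,72,63,400,350)
cv2.imwrite("pics/c2.png",np.hstack([a,b]))
```

```text
(no output)
```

View pics/c1.png

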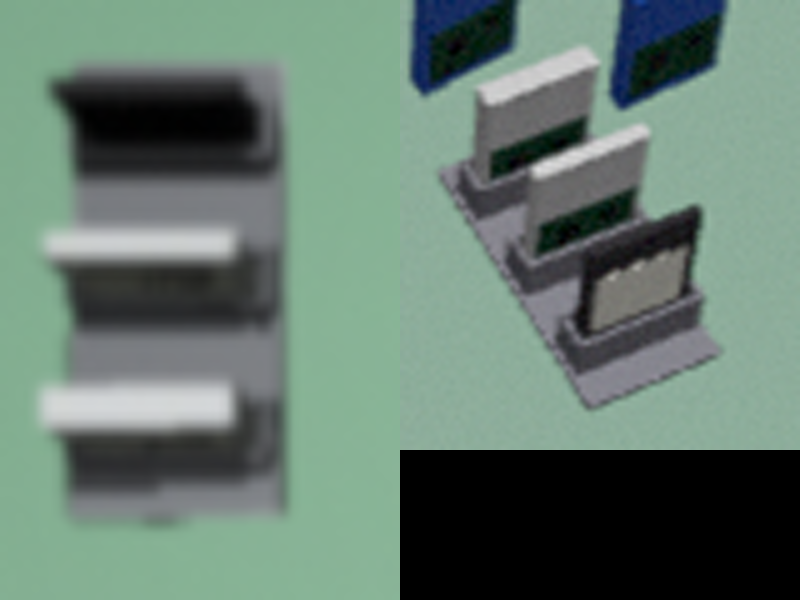

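View pics/c2.png

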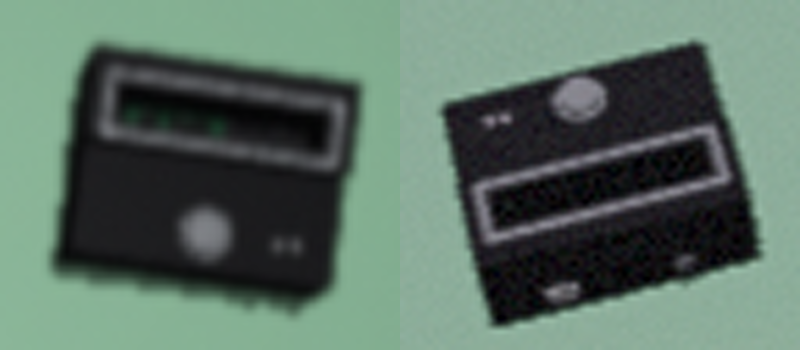

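The lowest drive in the top crop (135,407) is clearly the thickest: its top face is about 5.5 px against 4 px for the middle one. In the scene crop it's the rear one at (540,75), board towards the camera, so its label faces −x. The dock's button side faces the robot. Its slot ring is at crop (228,118), with the connector's green board visible at (125–225,118).

```bash
cat > h.py <<'E'
import cv2,numpy as np
from station import arm,snapshot,camera_info
def cast(n,uv,z):
    c=camera_info(n);uv=np.atleast_2d(uv).astype(float)
    d=np.c_[(uv[:,0]-c["cx"])/c["fx"],(uv[:,1]-c["cy"])/c["fy"],np.ones(len(uv))]@c["R"]
    o=-c["R"].T@c["t"]; return (o+d*((z-o[2])/d[:,2])[:,None])[:,:2]
def comps(mask,roi,mn=5):
    x,y,w,h=roi;m=np.zeros_like(mask);m[y:y+h,x:x+w]=mask[y:y+h,x:x+w]
    cs,_=cv2.findContours(m,cv2.RETR_EXTERNAL,cv2.CHAIN_APPROX_NONE)
    return [c for c in cs if cv2.contourArea(c)>=mn]
def rect(P):
    (c,s,a)=cv2.minAreaRect((P*1000).astype(np.float32)); b=cv2.boxPoints((c,s,a))
    e=max((b[1]-b[0],b[2]-b[1]),key=np.linalg.norm)
    yaw=np.degrees(np.arctan2(-e[0],e[1])); yaw=(yaw+90)%180-90
    return np.round(c,1),np.round(sorted(s),1),round(float(yaw),2)   # long side = local y
E
python3 - <<'E'
from h import *
K=8
for n,rd,rb in(("top",(178,142,55,75),(280,160,64,56)),("scene",(285,155,65,80),(160,205,72,63))):
    im=cv2.imread(f"pics/{n}.png")
    big=cv2.resize(im,None,fx=K,fy=K,interpolation=cv2.INTER_CUBIC); toP=lambda c:(c.reshape(-1,2)+.5)/K-.5
    g=big.min(2); hsv=cv2.cvtColor(big,cv2.COLOR_BGR2HSV)
    for th in(150,165,180):
      for c in comps(((g>th)*255).astype(np.uint8),[K*v for v in rd],300):
        print(n,"white",th,toP(c).mean(0).round(1),*rect(cast(n,toP(c),.106)))
    for th in (75,90):
      m=((g>th)&(hsv[...,1]<60))*255
      for c in comps(m.astype(np.uint8),[K*v for v in rb],600):
        print(n,"grey",th,toP(c).mean(0).round(1),"z62",*rect(cast(n,toP(c),.062)),"z59",*rect(cast(n,toP(c),.059)))
    m=((big[...,1].astype(int)-np.maximum(big[...,2],big[...,0])>12)&(big[...,1]<110))*255
    for c in comps(m.astype(np.uint8),[K*v for v in rb],100):
        print(n,"green",toP(c).mean(0).round(1),*rect(cast(n,toP(c),.029)))
E
```

```text
top white 150 [196.2 192. ] [502.2 193.8] [17.4 71.7] 0.15
top white 150 [196.8 171.7] [562.7 192.4] [11.6 71.5] -0.66
top white 165 [196.4 192.1] [501.9 193.3] [15.  69.9] 0.02
top white 165 [196.9 171.7] [562.5 192.3] [ 9.  69.3] -0.66
top white 180 [196.5 192.1] [501.9 193.1] [12.7 68.1] -0.21
top white 180 [196.9 171.8] [562.1 192.2] [ 6.7 66.7] -0.66
top grey 75 [312.5 196.7] z62 [ 488.5 -155.3] [22.5 23.7] -46.33 z59 [ 488.8 -155.8] [22.6 23.7] -46.33
top grey 75 [331.6 179.7] z62 [ 537.2 -211.2] [27.9 35.2] 87.34 z59 [ 537.6 -211.9] [28.  35.3] 87.34
top grey 75 [309.3 172.7] z62 [ 563.1 -147.7] [ 4.8 52.2] -9.21 z59 [ 563.6 -148.2] [ 4.9 52.4] -9.21
top grey 75 [304.7 179.9] z62 [ 536.7 -136.3] [32.8 79.1] -33.6 z59 [ 537.1 -136.8] [32.9 79.3] -33.6
top grey 90 [312.5 196.7] z62 [ 488.4 -155.5] [19.6 20.9] -49.46 z59 [ 488.7 -156. ] [19.6 20.9] -49.46
top green [312.4 187.7] [ 519.6 -161.7] [121.1 146. ] -9.52
scene white 150 [317.9 184.5] [563.2 187.9] [13.  73.7] -0.41
scene white 150 [307.  169.4] [503.2 187.8] [19.2 74.3] -0.31
scene white 165 [317.8 184.6] [563.6 187.7] [10.8 71.7] -0.04
scene white 165 [307.1 169.4] [503.7 188. ] [16.7 71.5] -0.19
scene white 180 [317.8 184.6] [563.7 187.7] [ 9.2 70. ] -0.04
scene white 180 [307.1 169.5] [503.8 187.9] [14.8 69.8] -0.3
scene grey 75 [195.5 236. ] z62 [ 536.6 -170.5] [196.8 208.4] -26.12 z59 [ 534.7 -170.2] [197.3 208.9] -26.12
scene grey 90 [195.5 236. ] z62 [ 536.6 -170.5] [196.8 208.4] -26.12 z59 [ 534.7 -170.2] [197.3 208.9] -26.12
```

Run:
```python
from h import *
K=8
for n,rb in(("top",(280,160,64,56)),("scene",(165,210,66,55))):
    im=cv2.imread(f"pics/{n}.png")
    big=cv2.resize(im,None,fx=K,fy=K,interpolation=cv2.INTER_CUBIC).astype(int); toP=lambda c:(c.reshape(-1,2)+.5)/K-.5
    gr=big[...,1]-np.maximum(big[...,2],big[...,0]); g=big.min(2)
    for th in((45,55,65) if n=="top" else (55,65,75,90)):
      for c in comps((((g>th)&(gr<8))*255).astype(np.uint8),[K*v for v in rb],600):
        P=toP(c)
        print(n,"grey",th,P.mean(0).round(1),"z62",*rect(cast(n,P,.062)),"z59",rect(cast(n,P,.059))[0])
    if n=="top":
      m=((gr>8)&(big[...,1]<110))*255
      for c in comps(m.astype(np.uint8),[K*289,K*165,K*50,K*25],60):
        print("green",toP(c).mean(0).round(1),*rect(cast(n,toP(c),.029)))
```

```text
top grey 45 [325.5 198.8] z62 [ 481.4 -194.6] [ 8.1 15.4] -3.11 z59 [ 481.7 -195.2]
top grey 45 [312.4 196.8] z62 [ 487.9 -154.7] [28.1 29.6] 89.27 z59 [ 488.2 -155.2]
top grey 45 [318.4 178.7] z62 [ 545.3 -166.5] [ 40.1 127. ] -8.99 z59 [ 545.7 -167. ]
top grey 55 [312.5 196.8] z62 [ 487.8 -155.2] [26.5 27.3] -68.62 z59 [ 488.1 -155.7]
top grey 55 [315.1 178.3] z62 [ 545.3 -165.1] [ 38.5 122.4] -8.93 z59 [ 545.8 -165.6]
top grey 65 [312.5 196.8] z62 [ 488.2 -155.4] [24.6 25.3] -53.14 z59 [ 488.5 -155.9]
top grey 65 [315.2 178.4] z62 [ 545.2 -165.1] [ 36.9 120.9] -8.87 z59 [ 545.7 -165.6]
green [314.2 179.8] [ 545.5 -167.7] [7.2 8. ] 89.32
green [305.8 178.7] [ 549.2 -141.2] [5.6 7. ] -75.83
green [300.8 177.9] [ 552.1 -125.3] [7. 8.] 44.1
green [313.2 174.7] [ 542.2 -165.5] [ 75.2 146.5] -8.59
scene grey 55 [188.8 257. ] z62 [ 594.8 -207.2] [ 9.9 16.8] -13.66 z59 [ 593. -207.]
scene grey 55 [195.5 237.6] z62 [ 547.1 -169.2] [ 38.7 122. ] -9.07 z59 [ 545.2 -168.8]
scene grey 55 [177. 226.] z62 [ 491.3 -201.7] [ 8.6 15.2] -9.11 z59 [ 489.3 -201.4]
scene grey 55 [191.5 221.7] z62 [ 496.8 -161.4] [28.4 30.2] 78.37 z59 [ 494.8 -161. ]
scene grey 65 [188.8 257. ] z62 [ 594.7 -207.3] [ 8.8 16.1] -16.76 z59 [ 592.9 -207. ]
scene grey 65 [195.6 237.6] z62 [ 547.2 -169.2] [ 37.4 121. ] -9.24 z59 [ 545.3 -168.8]
scene grey 65 [191.5 221.7] z62 [ 497.5 -161.2] [27.3 27.6] -35.4 z59 [ 495.5 -160.8]
scene grey 75 [188.8 257. ] z62 [ 594.6 -207.1] [ 7.8 15.2] -17.9 z59 [ 592.8 -206.9]
scene grey 75 [195.6 237.6] z62 [ 547.4 -169.1] [ 36.4 120.3] -9.31 z59 [ 545.5 -168.8]
scene grey 75 [191.9 222.3] z62 [ 498.  -161.2] [25.5 25.7] 30.39 z59 [ 496.  -160.8]
scene grey 90 [195.6 237.6] z62 [ 547.4 -169. ] [ 35.2 119. ] -9.15 z59 [ 545.5 -168.7]
scene grey 90 [191.9 222.5] z62 [ 498.  -161.2] [23.7 24.4] 27.45 z59 [ 495.9 -160.8]
```

Estimates, averaging the two views, which have the same relative geometry:
- **Drive top:** (502.8,190.5) mm, yaw about −0.2°, size about 15×70 as expected.
- **Slot:** (546.3,−167) mm, yaw −9.1°.
- **Button:** about (490.5,−158) mm, 57 mm from the slot as it should be.

The green board in the slot suggests the connector is offset by about +7 mm. Next is the grasp.

```bash
cat >> h.py <<'E'
from scipy.spatial.transform import Rotation as Ro
DRV=np.array([.5028,.1905]); SLOT=np.array([.5463,-.167]); YD=-.2; YK=-9.1
def quat(yaw,flip):   # tool z down, tool y along local +-x
    a=np.radians(yaw+(180 if flip else 0)); y=np.array([np.cos(a),np.sin(a),0]); z=np.array([0,0,-1.])
    return Ro.from_matrix(np.c_[np.cross(y,z),y,z]).as_quat()
def dock(x,y):
    a=np.radians(YK); return SLOT+np.array([np.cos(a)*x-np.sin(a)*y,np.sin(a)*x+np.cos(a)*y])
E
python3 - <<'E'
from h import *
q0=np.array(arm.read_joint_positions()); best=None
for fl in(0,1):
    js=[arm.ik([*p,z],quat(w,fl)) for p,w,z in((DRV,YD,.25),(DRV,YD,.135),(SLOT,YK,.26),(SLOT,YK,.15),(dock(-57,0),YK,.13))]
    ok=all(j is not None for j in js); print(fl,ok,[None if j is None else np.round(j,2)[[0,6]] for j in js])
    if ok:
        c=max(np.abs(np.array(js)[:,6])); best=min(best or (9,9),(c,fl))
fl=best[1]; open("flip","w").write(str(fl))
arm.move_gripper(.53,60)
arm.movep([*DRV,.25],quat(YD,fl)); print(arm.read_time(),arm.read_tool_pos())
arm.line_to([*DRV,.135],.12)
print(arm.read_time(),arm.read_tool_pos(),arm.read_ft_force())
v=snapshot("scene"); v2=snapshot("top")
cv2.imwrite("pics/g.png",np.hstack([cv2.resize(v[130:230,260:380],(400,333)),cv2.resize(v2[130:230,140:260],(400,333))]))
E
```

```text
0 False [array([ 0.14, -0.98]), array([-0.11, -0.89]), array([ 0.5 , -0.14]), array([ 0.45, -0.2 ]), None]
1 False [array([0.26, 1.98]), array([0.24, 1.75]), array([-0.03, -2.75]), array([-0.03, -2.59]), None]Traceback (most recent call last):
  File "<stdin>", line 8, in <module>
TypeError: 'NoneType' object is not subscriptable
```

```bash
echo 0 > flip
python3 - <<'E'
from h import *
fl=0
for w in range(-100,90,20):
    j=arm.ik([*dock(-57,0),.14],quat(YK+w,0)); print(w,None if j is None else np.round(j,2))
arm.move_gripper(.53,60)
arm.movep([*DRV,.25],quat(YD,fl)); print(arm.read_time(),arm.read_tool_pos())
arm.line_to([*DRV,.135],.12)
print(arm.read_time(),arm.read_tool_pos(),arm.read_ft_force())
v=snapshot("scene"); v2=snapshot("top")
cv2.imwrite("pics/g.png",np.hstack([cv2.resize(v[130:230,260:380],(400,333)),cv2.resize(v2[130:230,140:260],(400,333))]))
E
```

```text
-100 None
-80 None
-60 None
-40 None
-20 None
0 None
20 None
40 None
60 None
80 None
3.6417 [0.50330736 0.18949669 0.24985961]
4.75 [0.50316092 0.19089323 0.13568371] [-0.1816324   0.68368774 -0.2160799 ]
```

View pics/g.png

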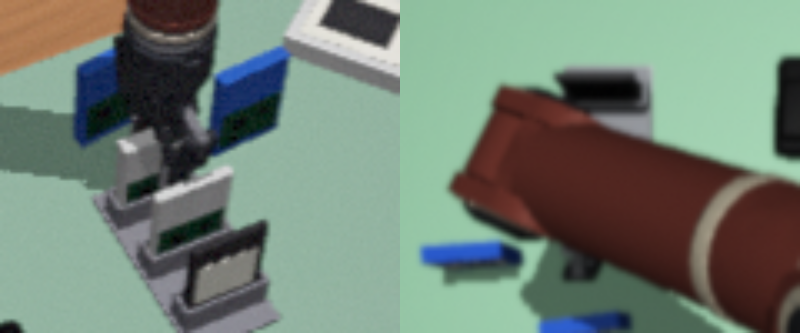

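The fingers straddle the thick drive (left crop, 150,160) and are clear of the neighbour. I'll grip and lift it, then carry it over the slot.

Run:
```python
from h import *
p0=np.array(arm.read_tool_pos()); arm.move_gripper(0,60)
print("open",arm.read_opening()*85,arm.read_finger_force(),arm.read_ft_force(),np.array(arm.read_tool_pos())-p0)
arm.line_to([*DRV,.16],.05); print(arm.read_ft_force())
arm.line_to([*DRV,.265],.2); print(arm.read_opening()*85,arm.read_ft_force())
p=dock(0,7); arm.line_to([*p,.265],.2,ori=quat(YK,0))
arm.pause(.3); print(arm.read_time(),p,arm.read_tool_pos(),arm.read_ft_force(),arm.read_wrist_torque())
for z in(.14,.16,.2):
  for x in(-57,-50): 
    j=arm.ik([*dock(x/1000,0),z],quat(YK,0)); print(z,x,None if j is None else np.round(j,2))
v=snapshot("scene"); v2=snapshot("top")
cv2.imwrite("pics/g2.png",np.hstack([cv2.resize(v[160:280,130:274],(400,333)),cv2.resize(v2[130:230,250:370],(400,333))]))
```

```text
open 14.00004714962697 58.83065164089203 [-0.4444378  -0.69050943  1.80290722] [-2.70477849e-05 -1.21279109e-04 -3.00549067e-04]
[ 0.02265023 -0.37626273 -3.13686664]
14.257528978055795 [-0.83255829  0.37636485 -2.35397565]Traceback (most recent call last):
  File "<stdin>", line 6, in <module>
station.MotionError: the arm cannot follow that straight line within its joint ranges
```

My `dock()` helper takes metres and I passed it millimetres. That also explains the failed IK for the button. I'll fix it.

```bash
sed -i 's/def dock(x,y):/def dock(x,y):   # mm from slot middle\n    x,y=x\/1000,y\/1000/' h.py
python3 - <<'E'
from h import *
p=dock(0,7); arm.line_to([*p,.265],.25,ori=quat(YK,0))
arm.pause(.3); print(arm.read_time(),p,arm.read_tool_pos(),arm.read_ft_force(),arm.read_wrist_torque())
j=arm.ik([*dock(-57,0),.13],quat(YK,0)); print(dock(-57,0),None if j is None else np.round(j,2))
v=snapshot("scene"); v2=snapshot("top")
cv2.imwrite("pics/g2.png",np.hstack([cv2.resize(v[160:280,130:274],(400,333)),cv2.resize(v2[130:230,250:370],(400,333))]))
E
```

```text
8.4167 [ 0.54740711 -0.1600881 ] [ 0.54745867 -0.15945695  0.26514673] [ 0.51124314  0.52023758 -0.65978053] [0.0168832  0.00969208 0.02806137]
[ 0.49001741 -0.15798499] [ 0.72  0.77 -0.71  1.97  0.78  0.7  -0.64]
```

View pics/g2.png

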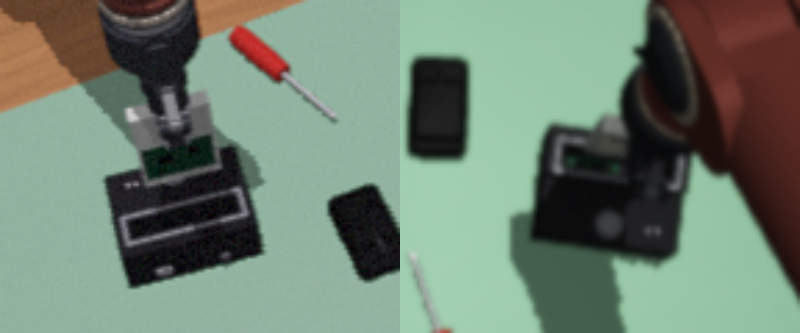

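The drive is held upright over the slot: board towards the camera, label towards the button side. I'll lower it guarded.

```bash
cat >> h.py <<'E'
def F(n=3):
    return np.mean([arm.read_ft_force() for _ in range(n)],0)
def T():return arm.read_time()
def local(f):
    a=np.radians(YK);return np.array([np.cos(a)*f[0]+np.sin(a)*f[1],-np.sin(a)*f[0]+np.cos(a)*f[1],f[2]])
E
python3 - <<'E'
from h import *
p=dock(0,7); arm.line_to([*p,.197],.12)
t=T(); f0=F(5); print("read dt",T()-t,"base",f0)
for z in np.r_[np.arange(.194,.164,-.003),np.arange(.1640,.1500,-.0007)]:
    arm.line_to([*p,z],.03 if z>.164 else .012)
    d=local(F(2)-f0)
    if z<.166 or np.abs(d).max()>3: print(round(z,4),d.round(1),T())
    if d[2]>5 or np.abs(d[:2]).max()>8: break
print(arm.read_tool_pos(),arm.read_wrist_torque())
np.save("f0",f0)
E
```

```text
read dt 0.0 base [-0.46783171  0.28916951 -1.85425443]
0.164 [ 0.8 -0.4  0.1] 12.1333
0.1633 [ 1.1 -0.2  0.3] 12.3833
0.1626 [ 1.4 -0.2  0.2] 12.6333
0.1619 [ 0.4 -1.  -0. ] 12.8833
0.1612 [ 0.7 -1.  -0.1] 13.1333
0.1605 [ 1.  -0.9 -0.3] 13.3833
0.1598 [-0.   0.   0.4] 13.6333
0.1591 [ 0.6  0.5 -0.7] 13.8833
0.1584 [ 0.1  0.4 -0.8] 14.1333
0.1577 [1.3 0.3 0.5] 14.3833
0.157 [0.5 0.5 0.2] 14.6333
0.1563 [ 0.7 -0.4  0.3] 14.8833
0.1556 [ 1.1 -0.   0.4] 15.1333
0.1549 [1.3 0.6 0.9] 15.3833
0.1542 [1.3 0.2 0. ] 15.6333
0.1535 [ 0.5  1.3 -0.2] 15.8833
0.1528 [ 0.8  1.5 -0.8] 16.1333
0.1521 [-0.1  0.4  0.1] 16.3833
0.1514 [0.6 0.6 1.1] 16.6333
0.1507 [-1.   0.6  7.7] 16.8833
[ 0.54755666 -0.15999253  0.15148649] [ 0.22670778  0.44627584 -0.05091946]
```

Contact came at TCP z 0.1515, which puts the underside at 22 mm (home) rather than 29 mm, with no earlier force, so the first guess for the connector position was right. I'll confirm the fit by feel with small nudges along y, then release.

Run:
```python
from h import *
f0=np.load("f0.npy"); z=.1514
arm.line_to([*dock(0,7),z],.01); print("rest",local(F()-f0).round(1))
for s in(1,-1):
    for k in(.5,1,1.5,2):
        arm.line_to([*dock(0,7+s*k),z],.01); d=local(F()-f0); print(s*k,d.round(1))
        if abs(d[1])>5: break
    arm.line_to([*dock(0,7),z],.01)
print("rest",local(F()-f0).round(1),arm.read_tool_pos(),T())
arm.move_gripper(.45); arm.pause(.3); print(arm.read_opening(),(F()-f0).round(1))
arm.line_to([*dock(0,7),.265],.15); print(T())
arm.move_gripper(0,30); b=dock(-57,0); arm.line_to([*b,.2],.2)
v=snapshot("scene"); cv2.imwrite("pics/s3.png",v); cv2.imwrite("pics/g3.png",cv2.resize(v[160:280,130:274],(720,600),interpolation=cv2.INTER_CUBIC)); print(T(),arm.read_tool_pos(),arm.read_opening())
```

```text
rest [-1.3  0.5  4.2]
0.5 [-0.2 -1.   5.7]
1 [-0.5 -2.8  5.7]
1.5 [ 0.1 -3.3  7.2]
2 [ 0.3 -3.4  6.8]
-0.5 [-1.  -0.1  6.8]
-1 [0.5 1.2 5.8]
-1.5 [-0.6  2.8  6. ]
-2 [-1.2  5.7  7.2]
rest [0.  3.3 6.7] [ 0.54750176 -0.16006265  0.15149202] 19.8333
0.4469509748664498 [ 0.2 -0.5  2.2]
21.4
22.4833 [ 0.49192137 -0.15784545  0.20121862] 0.0016855374843414287
```

View pics/g3.png

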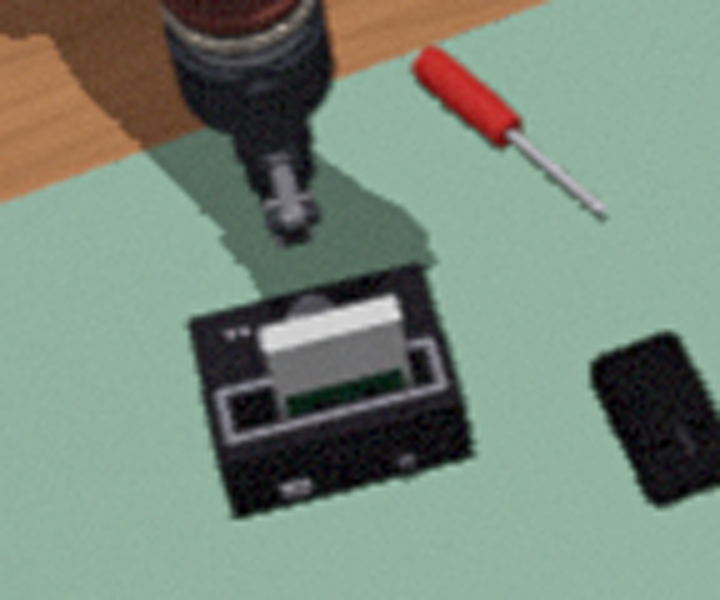

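The drive stands upright in the slot, released, with its board face towards the camera at image (335,365) and about 60 mm showing above the rim. The button is partly hidden behind it at (310,300). Next is a guarded press.

Run:
```python
from h import *
im=cv2.imread("pics/s3.png");K=8
big=cv2.resize(im,None,fx=K,fy=K,interpolation=cv2.INTER_CUBIC)
for c in comps(((big.min(2)>165)*255).astype(np.uint8),[K*v for v in(175,210,45,30)],300):
    P=(c.reshape(-1,2)+.5)/K-.5; print("top face",[rect(cast("scene",P,z)) for z in(.122,.129)])
b=dock(-58,0); arm.line_to([*b,.14],.12); f0=F(6)
for z in np.arange(.1365,.1235,-.0005):
    arm.line_to([*b,z],.015); d=F(4)-f0; print(round(z,4),d.round(1))
    if d[2]>9 or np.abs(d[:2]).max()>10: break
arm.pause(.3); print(F(),arm.read_tool_pos())
arm.line_to([*b,.2],.1); arm.pause(.2); print(T(),arm.read_tool_pos())
```

```text
top face [(array([ 548.1, -162.7]), array([16.2, 70.4]), -8.66), (array([ 552.9, -163.6]), array([16.1, 69.9]), -8.66)]
0.1365 [ 0.3 -0.  -1. ]
0.136 [ 1.  -0.2 -0. ]
0.1355 [ 0.2  0.1 -0.5]
0.135 [ 0.  -0.9 -1.4]
0.1345 [ 1.1 -0.3 -0.8]
0.134 [ 0.4  0.  -1.5]
0.1335 [ 0.  -1.  -0.5]
0.133 [ 0.4 -0.5 -0.1]
0.1325 [-0.1 -0.4 -1. ]
0.132 [ 0.  -0.1  0.6]
0.1315 [-0.6 -0.5  1.3]
0.131 [ 0.  -0.4  1. ]
0.1305 [-0.5 -1.   0.6]
0.13 [-0.2 -0.4  1.3]
0.1295 [0.6 0.7 2.8]
0.129 [-0.   0.1  3.2]
0.1285 [ 0.3 -0.7  3.3]
0.128 [ 0.1 -0.5  3.8]
0.1275 [-1.  -0.2  5.9]
0.127 [-2.1 -0.6  8.2]
0.1265 [-2.3  0.3 11.7]
[-2.19912128  0.10854525 12.37241239] [ 0.48911084 -0.15774691  0.12758737]
29.9 [ 0.48874015 -0.15778921  0.19937991]
```

The top face fits z = 122 mm: it lies 0.8 mm from the slot centreline, against 5.6 mm if it were resting on the connector. The button bottomed after 4 mm and was released. Handing in.

```bash
python3 -c "
from station import ticket; print(ticket.finish_job())"
```

```text
the job is handed in; nothing more can be done
None
```

The thick drive is fully home over the connector with its label to the dock's front; I released it, pressed the power button right down and let it go, and handed the job in at about 30 s of the 69 s allowed (no verdict shown).

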